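Wedge the rocking findings cabinet

ROBOT

A 6-joint arm with a two-finger parallel gripper is mounted at the origin on the work surface. World frame = base frame: x ahead of the robot, y to its left, z up, the work surface at z = 0. Lengths are in m, angles in rad, forces in N, time in s.
With the tool pointing down it reaches from about 0.35 to 1 m from the base axis. Payload 7.1 kg.
Tool frame: the origin (TCP) lies between the finger pads; the fingertips stand 25 mm ahead of it and the grasp point (between the pads) lies 6 mm ahead of it (r.tip_extent is the distance from the TCP to the fingertips, in m); z points along the fingers, y is the line along which they close (so a half turn about z gives the same grasp; the last joint's range is limited). The gripper opens to 85 mm and grips with 20 to 120 N. Pads are 22 mm wide; open, the fingers measure 114 mm over their backs; the gripper's body (76 mm by 85 mm) begins 54 mm behind the grasp point. The pads swing forward as they close: fully open they stand 13 mm farther back than shut.
Start: joints at [-1.361, 0.423, 1.63, -0, 1.089, -0.019], TCP at [0.142, -0.609, 0.256] pointing down, gripper open.
Joint ranges: [-3, 3], [-0.9, 2.11], [0.09, 2.58], [-1.31, 4.45], [0.11, 2.69], [-2.54, 2.54]. Speed limits (rad/s): [2.39, 2.39, 3.01, 3.14, 3.14, 3.14].

INTERFACE

Orientations are given as a unit quaternion [x, y, z, w].
In Python, from station import r gives the robot as it stands.
- The arm moves only by the shell command python3 -m creep 'ROWS' [FORCE]. ROWS is JSON, a list of rows, each a list of 3 entries, a list of its own where there are three numbers: the shift along the tool's x, y, z in units of 0.4 m (1.0 is 0.4 m), then the turn, a rotation vector about the tool's x, y, z in units of 360 degrees (1.0 is 360 degrees), then the opening, from -1 (shut) to 1 (fully open). A call has 1 to 20 rows; each row shifts and turns the commanded pose from where the row before left it, along the tool's axes as they then stand; what a row does not reach is not made up. A row lasts 1/12 s, in which the tool goes at most 41.7 mm and 7.16 degrees, less where a joint would pass 70% of its speed; a pose out of reach is approached as far as the arm can. A call with a number of a shift or a turn outside -1 to 1 is refused whole. A call with a gripper value outside its range is refused whole. The fingers move at their own pace and stop on an object; FORCE is the grip in N (left out, the last holds). Time passes only in rows, so rows that do not move let the fingers close. It gives the time, the measured TCP pose, the force, the opening and the grip force at its end, in the units of the state.
- r.get_state(): the state, without advancing time (a new reading comes with each control period).
- r.grab_frame(name): name is "side" or "top" or "wrist"; returns a dict with "image" (420x560x3 uint8, blue, green, red), "fov_y" (degrees; the focal length in pixels is half the picture's height over the tangent of half this angle, whatever the lens; pixels are square), "cx", "cy" (the principal point, pixels), "rvec" (rotation vector, rad) and "tvec" (3), from world to camera coordinates, as OpenCV has them; the wrist camera has in their place "hand_eye" (4x4, takes a point from camera to tool coordinates, whose origin is the TCP and whose axes are the flange's). Camera axes: x right, y down, z forward; pixel columns grow to the right and rows downward; lengths in m; the calibration is good to about 2 mm. A picture is of the moment at which its call begins: read the wrist's pose just before it. There is no depth.
- r.finish_job(): hands the job in; it is judged then, once.
Trained networks look in the newest picture that a camera, given by its name, has taken for a name from the list of things; names that differ only in an ending like _2 or _b are one class to them, and where a whole thing is asked for, a point or a joint stands for the part that bears it (a point fixed in the world has none). Each returns a list of dicts, best first, with "conf" (0 to 1); they miss things now and then, are a little off and sometimes report something else, mostly with a low value. They report only what shows in the picture. A call takes as long as a camera call. They do not tell look-alikes from the thing itself.
- r.regions_of(label, camera): "mask" (420x560 bool, what is visible of it) and "bbox" ([left, top, right, bottom] in pixels, round what is visible of it).
The state is a dict: "t": time; "q": joint angles; "dq": joint speeds; "effort": joint torques, N m; "eef_pos": TCP position; "tcp_rot": TCP orientation; "ft_force": force on the tool from outside, world axes, zero at the start; "ft_torque": the same for the moment, N m; "grip_width": opening from 0.0 (shut) to 1.0 (fully open); "grip_force": force on a finger pad.
Only numpy, scipy, OpenCV 4.12 (cv2) and the standard library are available. Lean on these libraries where they do the work, as an engineer would, in place of code of your own. Each camera call takes 0.05 s, during which the arm holds its last target. There are 200 camera calls.

TASK

The low drawer cabinet on the goldsmith's bench rocks because its front left foot (as the robot faces the drawers) is too short. With the fingertips push the wooden wedge along the bench, thin end first, under that foot until it sits tight, then press down on the cabinet's top above that foot to feel whether it still rocks, and push and press again until it stands firm and level. Pick nothing up, keep the cabinet where it stands, leave the other things alone, and end with the wedge in place and the hand away.

Things in the scene. Friction and masses are not known exactly. Their poses are not given: they have to be found in the camera images.
- cabinet: low white cabinet with 2 rows of 3 drawers, 2 to 3 kg, loose on the bench. Origin: at bench level under its middle; x from its front to its back (away from the robot), y to its left, z up. Carcass 210 (x) x 300 (y) mm, underside 20 mm, flat top 82 mm above the bench; steel cup pulls stand 16 mm out of the front. Round feet, 24 mm across, 20 mm high, centred at x = +-88, y = +-133 mm
- corner (a point): point on the flat top vertically above the middle of the short foot, 82 mm above the bench: press here (within 50 mm), fingers pointing down. Unwedged, the corner gives about 1.5 mm under 5 N and by 10 N rocks right down (4 to 8 mm) until the short foot touches the bench; let go, it rocks back. Well wedged, it gives less than 1 mm
- foot_spot (a point): the spot at bench level vertically below the middle of the short front left foot (moves with the cabinet). That foot is 4 to 8 mm too short, a different amount each time, and hangs clear of the bench. The wedge first slides in freely (under 1 N); once tight the push it takes climbs within a few mm past 5 N; pushed with over about 20 N the whole cabinet slides
- wedge: plain hardwood wedge, 50 g, loose on the bench. Origin: middle of its flat underside; x points to its thin end. 110 mm long (x), 36 mm wide (y), 16 mm high at the blunt upright back end, falling evenly to 2 mm at the thin end. At the start it lies 20 to 60 mm short of the short foot, thin end roughly towards it. Its slope holds by friction: it does not slip back out
- wedge_tip (a point): middle of the lower edge of the wedge's thin end
- wedge_back (a point): middle of the lower edge of the wedge's blunt back end, where it is pushed
- jar: closed jar of copper shot with a black lid, 58 mm across, 72 mm high, standing loose on the cabinet's top at its back right; origin at its underside. Leave it
- punch_block: wooden block 130 x 45 x 30 mm with four steel ball punches standing in it (up to 96 mm high), loose on the bench in front of the cabinet's right half; origin at its underside. Leave it
- hammer: hammer lying on the bench to the left of the cabinet, 220 mm long. Leave it
There are look-alikes about, which are no part of the job. There is more than one size of the wedge; the job needs the smallest.

How it is judged:
On the way, in this order (a step that is already met when the one before it is completed fails the run):
1. the wedge has been pushed under the short foot until it bears against it, with no hand on the cabinet (contact force between wedge and cabinet above 0.4 N and contact force between the fingers and cabinet below 0.3 N and x of wedge_tip in the frame of cabinet above -0.094 m and y of wedge_tip in the frame of cabinet between 0.083 and 0.183 m), for 0.2 s.
2. pressed by the fingers on its top above the wedged foot with at least 3 N, the cabinet stays level: the wedge carries the push (contact force between the fingers and cabinet above 3 N and horizontal distance between the grasp point and corner below 0.06 m and height (world z) of the grasp point above 0.09 m and contact force between wedge and cabinet above 1.5 N and angle between cabinet's own z axis and vertical below 0.007 rad), for 0.3 s.
At the end, for the whole second after the job is handed in: The wedge lies under the short foot, its thin end past the foot's front edge, and bears on it (over 0.3 N); the cabinet is level within 0.007 rad, within 20 mm of where it stood, and at rest with the jar still on top (contact force between wedge and cabinet above 0.3 N and x of wedge_tip in the frame of cabinet above -0.094 m and y of wedge_tip in the frame of cabinet between 0.083 and 0.183 m and angle between cabinet's own z axis and vertical below 0.007 rad and distance of cabinet from where it was at the start of the episode below 0.02 m and linear speed of each of cabinet, wedge below 0.01 m/s and z of jar in the frame of cabinet above 0.075 m); the robot touches nothing.
It fails at once if the wedge is lifted or tipped up (height (world z) of wedge above 0.02 m or angle between wedge's own z axis and vertical above 0.25 rad).
It fails at once if the cabinet is lifted, tipped or shoved away (over 40 mm) (height (world z) of cabinet above 0.02 m or angle between cabinet's own z axis and vertical above 0.15 rad or distance of cabinet from where it was at the start of the episode above 0.04 m).
It fails at once if the jar is shifted on the cabinet's top or lifted off (z of jar in the frame of cabinet above 0.095 m or z of jar in the frame of cabinet below 0.065 m or y of jar in the frame of cabinet above -0.06 m or y of jar in the frame of cabinet below -0.12 m).
It fails at once if the punch block or the hammer is disturbed (distance of any of punch_block, hammer from where it was at the start of the episode above 0.02 m).
It also fails if it takes over 51 s, if anything falls off the work surface, if the arm or the gripper's body presses on something with over 40 N, if the wrist force passes 120 N, or if a joint passes its speed limit or range.

## Working session

There is one attempt and no reset: what is moved stays moved. The work goes in short steps, Python scripts to look and compute and a shell command to move; the robot and the scene stay as the last step left them, time stands still between calls to the robot, and variables do not carry over. Pictures are saved under pics/ and viewed, at most 10 in all, crops included, and the job is handed in when it is done.

```bash
mkdir -p pics; ls; cat > h.py <<'E'
import numpy as np, cv2
from station import r
def snap(name,f):
    d=r.grab_frame(name); cv2.imwrite('pics/'+f,d['image']); return d
def cam(d,tcp=None):
    h,w=d['image'].shape[:2]; f=h/2/np.tan(np.radians(d['fov_y'])/2)
    K=np.array([[f,0,d['cx']],[0,f,d['cy']],[0,0,1]])
    return K,cv2.Rodrigues(np.array(d['rvec'],float))[0],np.array(d['tvec'],float).reshape(3)
def toplane(d,px,z):
    K,R,t=cam(d); c=-R.T@t
    v=R.T@np.linalg.inv(K)@np.array([px[0],px[1],1.]); return c+v*(z-c[2])/v[2]
def proj(d,P):
    K,R,t=cam(d); q=K@(R@np.array(P,float)+t); return q[:2]/q[2]
E
python3 - <<'E'
from h import *
a={}
for n in('top','side'):
    a[n]=snap(n,n+'0.png')
    d=a[n];K,R,t=cam(d);print(n,d['fov_y'],d['cx'],d['cy'],(-R.T@t).round(3))
    for l in('wedge','cabinet','jar','punch_block','hammer'):
        for g in r.regions_of(l,n): print(l,round(g['conf'],2),g['bbox'],toplane(d,((g['bbox'][0]+g['bbox'][2])/2,(g['bbox'][1]+g['bbox'][3])/2),0).round(3))
im=np.hstack([cv2.resize(a[n]['image'],(400,300)) for n in a]);print(r.get_state())
E
```

```text
pics
top 42.590877827593964 277.2269640166472 209.7884575248188 [0.472 0.002 1.328]
wedge 0.93 [230.6, 281.2, 282.9, 344.1] [0.335 0.06  0.   ]
wedge 0.85 [153.6, 214.3, 199.4, 274.6] [0.505 0.255 0.   ]
wedge 0.78 [232.6, 206.4, 262.4, 250.8] [0.54  0.079 0.   ]
cabinet 0.94 [235.6, 105.3, 371.9, 210.3] [ 0.714 -0.064  0.   ]
cabinet 0.3 [173.4, 104.8, 206.8, 194.4] [0.741 0.219 0.   ]
jar 0.74 [339.8, 121.0, 365.2, 151.4] [ 0.765 -0.188  0.   ]
punch_block 0.96 [325.6, 220.4, 356.6, 276.7] [ 0.486 -0.15   0.   ]
punch_block 0.7 [237.8, 107.4, 375.6, 212.6] [ 0.708 -0.071  0.   ]
hammer 0.65 [171.9, 103.9, 208.8, 196.3] [0.74  0.219 0.   ]
hammer 0.61 [235.8, 204.6, 259.7, 253.9] [0.538 0.079 0.   ]
side 49.85184603143477 284.4504254990839 212.0934871292656 [0.217 0.641 0.502]
wedge 0.75 [342.8, 265.7, 428.6, 347.3] [0.332 0.056 0.   ]
wedge 0.75 [236.2, 130.1, 261.9, 169.4] [ 0.89  -0.401  0.   ]
wedge 0.66 [194.3, 300.5, 272.7, 392.0] [0.5   0.253 0.   ]
wedge 0.59 [247.7, 255.9, 300.8, 291.8] [0.534 0.073 0.   ]
cabinet 0.69 [147.8, 151.1, 317.3, 261.2] [ 0.739 -0.096  0.   ]
cab
[... 294 characters left out ...]
16 -0.205  0.   ]
{'t': 0.6, 'q': array([-1.36099663e+00,  4.23077828e-01,  1.62990635e+00, -4.57042927e-06,
        1.08860856e+00, -1.90086257e-02]), 'dq': array([-0.00049654, -0.00158589, -0.00122049, -0.00120273,  0.00010877,
       -0.00026472]), 'effort': array([-4.01332795e-05, -5.57050860e+01, -2.82025337e+01, -2.48780367e-05,
        1.08680608e-03,  1.28644263e-06]), 'eef_pos': array([ 0.14177506, -0.60868625,  0.25633042]), 'tcp_rot': array([ 9.93462857e-01,  1.14155819e-01, -2.01936135e-06,  1.52022781e-07]), 'ft_force': array([-0.57465953, -1.12817374, -0.69098661]), 'ft_torque': array([ 0.03455009, -0.02752892, -0.00640619]), 'grip_force': 0.0, 'grip_width': 1.0011477512501292}
```

```bash
python3 - <<'E'
import cv2
a=cv2.imread('pics/top0.png')[90:360,130:400]; b=cv2.imread('pics/side0.png')[120:420,60:460]
cv2.imwrite('pics/c0.png',cv2.resize(a,(800,800))[:800] if 0 else cv2.resize(a,(600,600),interpolation=2))
cv2.imwrite('pics/c1.png',cv2.resize(b,(800,600),interpolation=2))
E
```

```text
(no output)
```

View pics/c0.png

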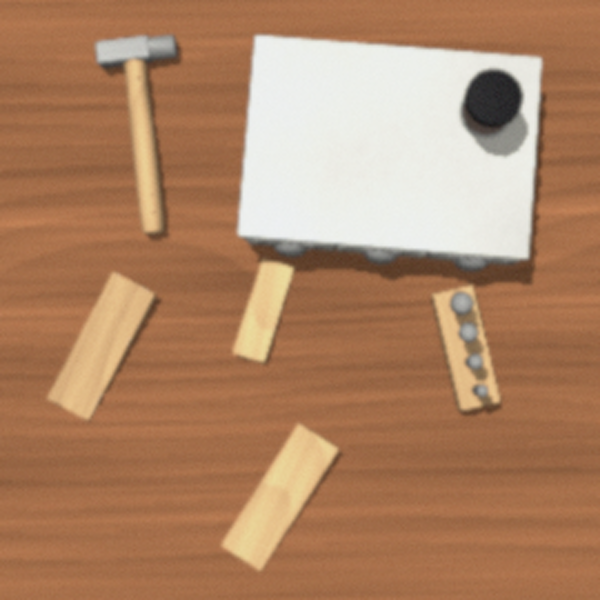

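View pics/c1.png

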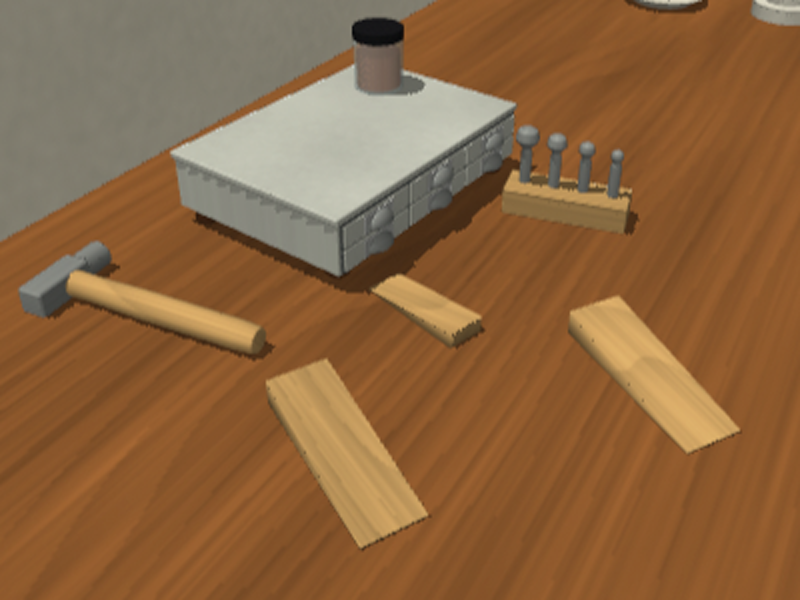

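The wedge candidates in the top picture are A (249,230), B (176,245) and C (256,313). A is the smallest, and its thin end points at the cabinet's front left corner, with the blunt face visible on the robot's side in the side crop. B and C are the larger look-alikes. Both crops confirm this, so I use A.

```bash
cat > meas.py <<'E'
from h import *
def cabinet(d,quad):
    # quad px FL,FR,BR,BL
    P=np.array([toplane(d,p,.082)[:2] for p in quad])
    c=P.mean(0); y=(P[0]-P[1])+(P[3]-P[2]); a=np.arctan2(y[1],y[0])-np.pi/2
    return P,c,a
E
python3 - <<'E'
from meas import *
d=r.grab_frame('top')
s=lambda p:(130+(p[0]+.5)*.45-.5,90+(p[1]+.5)*.45-.5)
P,c,a=cabinet(d,[s(p) for p in[(239,237),(528,258),(541,58),(256,36)]])
print(P.round(4),c,a, np.linalg.norm(P-np.roll(P,1,0),axis=1))
R=np.array([[np.cos(a),-np.sin(a)],[np.sin(a),np.cos(a)]])
fs=c+R@[-.088,.133];print('foot',fs)
g=[q for q in r.regions_of('wedge','top') if abs(q['bbox'][1]-206)<8 and abs(q['bbox'][0]-232)<8][0]
cnt=np.argwhere(g['mask'])[:,::-1]
print(cv2.boxPoints(cv2.minAreaRect(cnt.astype(np.float32))))
tl,tr,bl,br=[toplane(d,s(p),z)[:2] for p,z in[((266,262),.002),((294,266),.002),((233,353),.016),((265,361),.016)]]
tip=(tl+tr)/2;back=(bl+br)/2
v=tip-back;print('tip',tip,'back',back,'len',np.linalg.norm(v),'ang',np.arctan2(v[1],v[0]),'w',np.linalg.norm(tl-tr),np.linalg.norm(bl-br))
print('cab frame tip,back',R.T@(tip-c),R.T@(back-c))
for l in('punch_block','jar'):
    q=r.regions_of(l,'top')[0]; print(l,R.T@(toplane(d,((q['bbox'][0]+q['bbox'][2])/2,(q['bbox'][1]+q['bbox'][3])/2),.05)[:2]-c))
E
```

```text
[[ 0.6114  0.0969]
 [ 0.5824 -0.2046]
 [ 0.7948 -0.2262]
 [ 0.8257  0.0754]] [ 0.70358813 -0.064612  ] -0.09881376066420433 [0.21538411 0.3029437  0.21347522 0.30314782]
foot [0.62913826 0.07642067]
[[234.40094 248.21648]
 [246.16403 204.69298]
 [262.1579  209.01564]
 [250.3948  252.53914]]
tip [0.58909009 0.05789073] back [0.48658244 0.0931317 ] len 0.10839623496801092 ang -0.3311306454843162 w 0.03147907267609526 0.0361116663727904
cab frame tip,back [-0.12602478  0.11060957] [-0.23150901  0.13556594]
punch_block [-0.2067341  -0.09718504]
jar [ 0.06623147 -0.11201213]
```

```bash
python3 -m creep '[[[0,0,0],[0,0,0.0174],-1],[[0,0,0],[0,0,0.0174],-1],[[0,0,0],[0,0,0.0174],-1],[[0.048,-0.092,0],[0,0,0],-1],[[0.048,-0.092,0],[0,0,0],-1],[[0.048,-0.092,0],[0,0,0],-1],[[0.048,-0.092,0],[0,0,0],-1],[[0.048,-0.092,0],[0,0,0],-1],[[0.048,-0.092,0],[0,0,0],-1],[[0.048,-0.092,0],[0,0,0],-1],[[0.048,-0.092,0],[0,0,0],-1],[[0.048,-0.092,0],[0,0,0],-1],[[0.048,-0.092,0],[0,0,0],-1],[[0.048,-0.092,0],[0,0,0],-1],[[0.048,-0.092,0],[0,0,0],-1],[[0.048,-0.092,0],[0,0,0],-1],[[0.048,-0.092,0],[0,0,0],-1],[[0.048,-0.092,0],[0,0,0],-1],[[0.048,-0.092,0],[0,0,0],-1],[[0.048,-0.092,0],[0,0,0],-1]]'
```

```text
t: 2.47
eef_pos: [0.5294, -0.0164, 0.2566]
tcp_rot: [0.999, -0.049, 0.0, 0.0]
ft_force: [1.0, -1.1, -0.4]
grip_width: -0.0
grip_force: 0.0
```

```bash
cat >> h.py <<'E'
from scipy.spatial.transform import Rotation as Ro
def wrist(f=None):
    s=r.get_state(); d=r.grab_frame('wrist')
    T=np.eye(4);T[:3,:3]=Ro.from_quat(s['tcp_rot']).as_matrix();T[:3,3]=s['eef_pos']
    W=np.linalg.inv(T@np.array(d['hand_eye'])); d['rvec']=cv2.Rodrigues(W[:3,:3])[0]; d['tvec']=W[:3,3]
    if f: cv2.imwrite('pics/'+f,d['image'])
    return d
E
python3 - <<'E'
from h import *
d=wrist('w1.png'); K,R,t=cam(d); print((-R.T@t).round(3),R[2].round(2))
for g in r.regions_of('wedge','wrist'): print(g['conf'],g['bbox'])
print([proj(d,p).round() for p in([.589,.058,0],[.487,.093,0],[.629,.076,0],[.6114,.0969,.082])])
E
```

```text
[ 0.611 -0.024  0.377] [-0.32  0.03 -0.95]
0.67 [34.7, 148.9, 107.6, 271.0]
0.66 [183.4, 124.0, 227.9, 219.5]
0.64 [227.4, 259.2, 255.2, 313.7]
[array([216., 127.]), array([202., 212.]), array([194.,  92.]), array([150., 113.])]
```

View pics/w1.png

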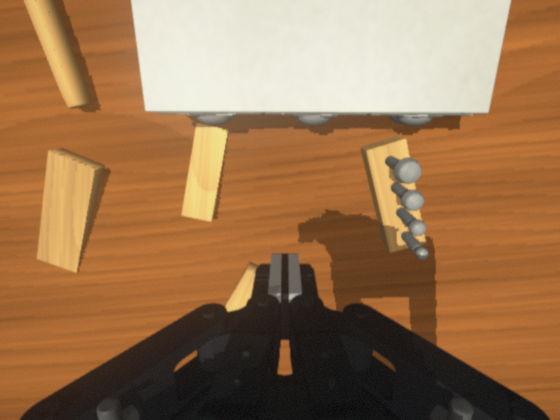

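The wrist view shows the wedge's tip corners at (197,124) and (228,128), its back corners at (182,216) and (212,221), and the cabinet's front top corners at (146,111) and (491,112). Next I compute the poses from these.

```bash
cat >> meas.py <<'E'
def front(d,fl,fr):
    L,Rr=toplane(d,fl,.082)[:2],toplane(d,fr,.082)[:2]; y=L-Rr
    a=np.arctan2(y[1],y[0])-np.pi/2; R=np.array([[np.cos(a),-np.sin(a)],[np.sin(a),np.cos(a)]])
    return (L+Rr)/2+R@[.105,0],a,R,np.linalg.norm(y)
def wedge(d,tl,tr,bl,br):
    P=[toplane(d,p,z)[:2] for p,z in((tl,.002),(tr,.002),(bl,.016),(br,.016))]
    return (P[0]+P[1])/2,(P[2]+P[3])/2
E
python3 - <<'E'
from meas import *
d=wrist()
c,a,R,w=front(d,(146,111),(491,112)); t,b=wedge(d,(197,124),(228,128),(182,216),(212,221))
print(c,a,w,'tip',t,R.T@(t-c),'back',b,R.T@(b-c)); p=r.get_state()['eef_pos'];print('tcp cab',R.T@(p[:2]-c))
x,y=proj(d,[p[0],p[1],p[2]-.025]);print('tip px',x,y,'f',cam(d)[0][0,0])
E
```

```text
[ 0.70520253 -0.06083572] -0.09669157509382642 0.30865036828736514 tip [0.59291853 0.06404499] [-0.12381563  0.11345739] back [0.48691596 0.09778535] [-0.2325804   0.13680656]
tcp cab [-0.17891091  0.02761563]
tip px 288.954445280426 268.6893306381535 f 316.3415188002113
```

```bash
python3 -m creep '[[[0.029,-0.049,0],[0,0,0],-1],[[0.029,-0.049,0],[0,0,0],-1],[[0,0,0.094],[0,0,0],-1],[[0,0,0.094],[0,0,0],-1],[[0,0,0.094],[0,0,0],-1],[[0,0,0.094],[0,0,0],-1],[[0,0,0.094],[0,0,0],-1],[[0,0,0.094],[0,0,0],-1],[[0,0,0],[0,0,0],-1],[[0,0,0],[0,0,0],-1]]' && python3 -m creep '[[[0,-0.01,0],[0,0,0],-1],[[0,-0.01,0],[0,0,0],-1],[[0,-0.01,0],[0,0,0],-1],[[0,-0.01,0],[0,0,0],-1],[[0,-0.01,0],[0,0,0],-1],[[0,-0.01,0],[0,0,0],-1],[[0,-0.01,0],[0,0,0],-1],[[0,-0.01,0],[0,0,0],-1],[[0,-0.01,0],[0,0,0],-1],[[0,0,0],[0,0,0],-1],[[0,0,0],[0,0,0],-1]]'
python3 - <<'E'
from h import *
wrist('w2.png'); d=snap('top','t2.png'); snap('side','s2.png')
for g in r.regions_of('wedge','top'): print(g['conf'],g['bbox'])
p=r.get_state()['eef_pos'];a=-.0967;R=np.array([[np.cos(a),-np.sin(a)],[np.sin(a),np.cos(a)]]);print(R.T@(p[:2]-[.7052,-.0608]))
a=cv2.resize(cv2.imread('pics/w2.png'),(400,300));b=cv2.imread('pics/t2.png')[180:280,190:323];b=cv2.resize(b,(400,300));c=cv2.imread('pics/s2.png')[200:350,200:400];c=cv2.resize(c,(400,300))
cv2.imwrite('pics/m2.png',np.vstack([np.hstack([a,b]),np.hstack([c,c*0])]))
E
```

```text
t: 3.45
eef_pos: [0.5547, 0.0169, 0.0293]
tcp_rot: [0.999, -0.05, -0.001, 0.0]
ft_force: [-0.1, 0.6, 0.5]
grip_width: 0.001
grip_force: 0.0
t: 4.37
eef_pos: [0.559, 0.0544, 0.0307]
tcp_rot: [0.999, -0.049, -0.0, -0.0]
ft_force: [-0.9, 0.5, -0.3]
grip_width: 0.0
grip_force: 0.0
0.89 [154.3, 210.4, 200.5, 275.0]
[-0.15665308  0.10001533]
```

View pics/m2.png

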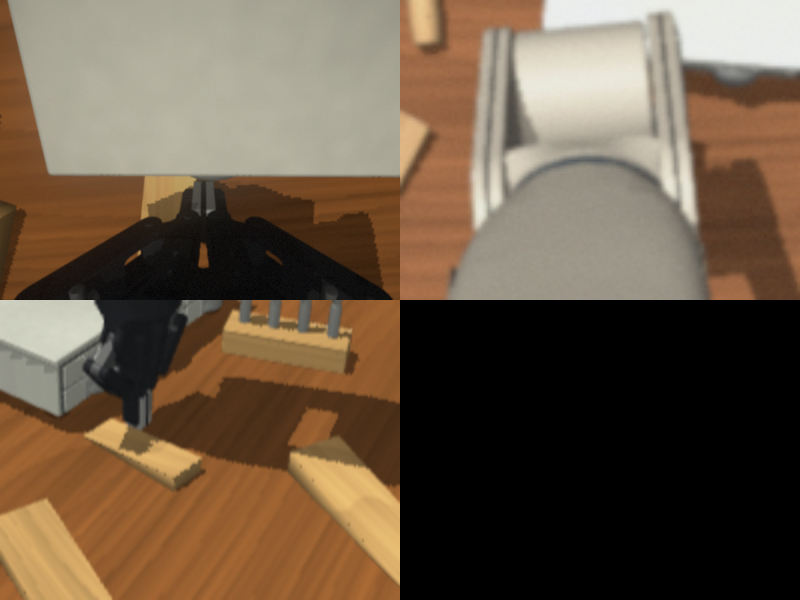

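```bash
python3 - <<'E'
from meas import *
d=r.grab_frame('side')
a=-.0967;R=np.array([[np.cos(a),-np.sin(a)],[np.sin(a),np.cos(a)]]);c=np.array([.7052,-.0608])
t,b=wedge(d,(242.5,268.5),(257.5,259),(288.5,287.5),(301.5,279.5))
print(R.T@(t-c),R.T@(b-c),np.linalg.norm(t-b))
K,Rr,tt=cam(d);print([proj(d,np.r_[c+R@[x,y],z]).round(1) for x,y,z in[(-.088,.133,0),(-.105,.15,.082),(.105,.15,.082)]])
E
```

```text
[-0.13102516  0.12011847] [-0.23898469  0.13462213] 0.10892941101369753
[array([227.8, 259.8]), array([227. , 229.5]), array([145. , 195.8])]
```

```bash
python3 -m creep '[[[0,-0.009,0],[0,0,0],-1],[[0,-0.009,0],[0,0,0],-1],[[0,-0.008,0],[0,0,0],-1],[[0,0,0],[0,0,0],-1],[[0,0.025,0],[0,0,0],-1],[[0,0.025,0],[0,0,0],-1],[[0,0,-0.1],[0,0,0],-1],[[0,0,-0.1],[0,0,0],-1],[[-0.094,-0.037,0],[0,0,0],-0.62],[[-0.094,-0.037,0],[0,0,0],-0.62],[[-0.094,-0.036,0],[0,0,0],-0.62],[[0,0,0],[0,0,0],-0.62],[[0,0,0],[0,0,0],-0.62]]'
python3 - <<'E'
from h import *
d=wrist('w3.png'); s=snap('side','s3.png'); 
p=r.get_state()['eef_pos'];a=-.0967;R=np.array([[np.cos(a),-np.sin(a)],[np.sin(a),np.cos(a)]]);print(R.T@(p[:2]-[.7052,-.0608]))
b=cv2.resize(s['image'][200:350,200:400],(533,400));cv2.imwrite('pics/m3.png',np.vstack([cv2.resize(d['image'],(533,400))[:200],b]))
E
```

```text
t: 5.7
eef_pos: [0.4481, 0.0991, 0.1108]
tcp_rot: [0.999, -0.049, -0.001, 0.0]
ft_force: [0.4, 0.4, -0.7]
grip_width: 0.191
grip_force: 0.0
[-0.26816805  0.13452223]
```

View pics/m3.png

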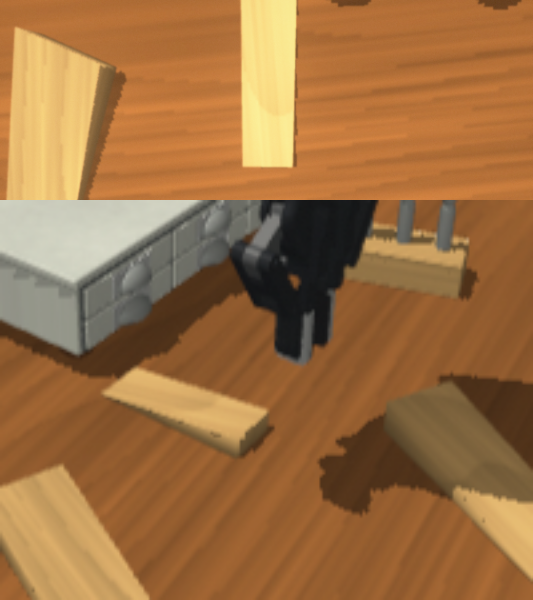

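The wrist view shows the wedge nearly straight, with its back top corners at full-size pixels (254,174.5) and (309,175.5) and its sides running to (254,0) and (312,0).

```bash
python3 - <<'E'
from meas import *
d=wrist();a=-.0967;R=np.array([[np.cos(a),-np.sin(a)],[np.sin(a),np.cos(a)]]);c=np.array([.7052,-.0608])
for p,z in(((254.2,174.4),.016),((308.9,175.5),.016),((254,0),.007),((312,0),.007)):print(R.T@(toplane(d,p,z)[:2]-c))
s=r.grab_frame('side');q=lambda x,y:(200+x*.375,200+(y-200)*.375)
t,b=wedge(s,q(103,392),q(138,367),q(239,440),q(269,411));print('side',R.T@(t-c),R.T@(b-c))
E
```

```text
[-0.23549383  0.15572824]
[-0.23636105  0.11769272]
[-0.12814239  0.15316853]
[-0.12823698  0.11751319]
side [-0.13061011  0.13390303] [-0.24082794  0.13664548]
```

```bash
python3 -m creep '[[[0,-0.005,0.1],[0,0,0],-0.62],[[0,0,0.1],[0,0,0],-0.62],[[0,0,0],[0,0,0],-0.62],[[0.015,0,0],[0,0,0],-0.62],[[0.015,0,0],[0,0,0],-0.62],[[0.008,0,0],[0,0,0],-0.62],[[0.008,0,0],[0,0,0],-0.62],[[0.008,0,0],[0,0,0],-0.62],[[0.008,0,0],[0,0,0],-0.62],[[0.008,0,0],[0,0,0],-0.62],[[0.008,0,0],[0,0,0],-0.62],[[0.008,0,0],[0,0,0],-0.62],[[0.008,0,0],[0,0,0],-0.62],[[0.008,0,0],[0,0,0],-0.62],[[0.008,0,0],[0,0,0],-0.62],[[0.008,0,0],[0,0,0],-0.62],[[0.008,0,0],[0,0,0],-0.62],[[0,0,0],[0,0,0],-0.62]]'
python3 - <<'E'
from h import *
p=r.get_state();a=-.0967;R=np.array([[np.cos(a),-np.sin(a)],[np.sin(a),np.cos(a)]]);print(R.T@(p['eef_pos'][:2]-[.7052,-.0608]),p['ft_force'])
E
```

```text
t: 7.4
eef_pos: [0.5015, 0.0965, 0.0308]
tcp_rot: [0.999, -0.05, 0.001, -0.0]
ft_force: [0.1, 1.1, -0.1]
grip_width: 0.192
grip_force: 0.0
[-0.21791052  0.1368547 ] [ 0.10806064  1.11879588 -0.08549435]
```

```bash
python3 -m creep '[[[0.005,0,0],[0,0,0],-0.62],[[0.005,0,0],[0,0,0],-0.62],[[0.005,0,0],[0,0,0],-0.62],[[0.005,0,0],[0,0,0],-0.62],[[0.005,0,0],[0,0,0],-0.62],[[0,0,0],[0,0,0],-0.62]]'; python3 -m creep '[[[0.005,0,0],[0,0,0],-0.62],[[0.005,0,0],[0,0,0],-0.62],[[0,0,0],[0,0,0],-0.62]]';  python3 -m creep '[[[0.005,0,0],[0,0,0],-0.62],[[0.005,0,0],[0,0,0],-0.62],[[0,0,0],[0,0,0],-0.62]]'
```

```text
t: 7.9
eef_pos: [0.5111, 0.0955, 0.0308]
tcp_rot: [0.999, -0.05, 0.0, -0.0]
ft_force: [0.6, 0.1, 0.5]
grip_width: 0.189
grip_force: 0.0
t: 8.15
eef_pos: [0.515, 0.0951, 0.0308]
tcp_rot: [0.999, -0.05, 0.0, -0.0]
ft_force: [-0.0, -0.5, 0.4]
grip_width: 0.19
grip_force: 0.0
t: 8.4
eef_pos: [0.519, 0.0947, 0.0308]
tcp_rot: [0.999, -0.05, 0.0, -0.0]
ft_force: [-0.7, -0.2, 0.1]
grip_width: 0.19
grip_force: 0.0
```

```bash
for i in 1 2; do python3 -m creep '[[[0.004,0,0],[0,0,0],-0.62],[[0.004,0,0],[0,0,0],-0.62],[[0,0,0],[0,0,0],-0.62]]' | sed -n '2p;4p'; done; python3 -c "
from h import *
snap('side','s4.png');i=cv2.imread('pics/s4.png')[190:310,180:340];cv2.imwrite('pics/m4.png',cv2.resize(i,(640,480)))"
```

```text
eef_pos: [0.5221, 0.0944, 0.0308]
ft_force: [0.1, -0.3, -0.6]
eef_pos: [0.5253, 0.094, 0.0308]
ft_force: [0.6, 0.8, 0.3]
```

View pics/m4.png

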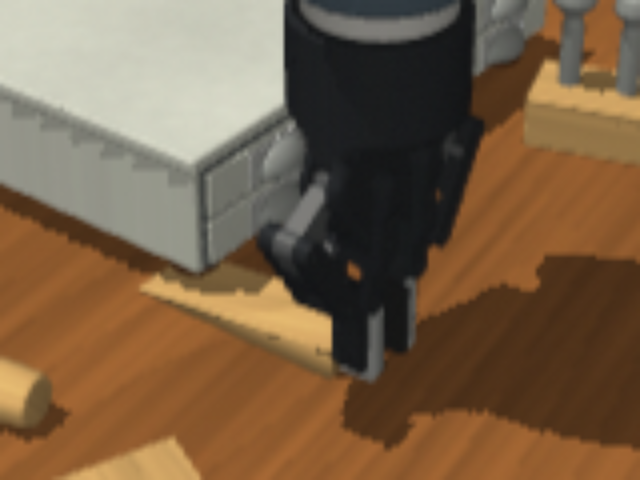

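The side view shows the wedge's tip already under the cabinet's corner at about (145,288) in the crop, with the fingers square behind it. It still slides freely.

```bash
for i in 1 2; do python3 -m creep '[[[0.003,0,0],[0,0,0],-0.62],[[0.003,0,0],[0,0,0],-0.62],[[0,0,0],[0,0,0],-0.62]]' | sed -n '2p;4p'; done
```

```text
eef_pos: [0.5275, 0.0938, 0.0308]
ft_force: [-0.3, -1.0, 0.1]
eef_pos: [0.5299, 0.0935, 0.0308]
ft_force: [-0.7, 1.1, -0.1]
```

```bash
python3 -m creep '[[[0.003,0,0],[0,0,0],-0.62],[[0.003,0,0],[0,0,0],-0.62],[[0,0,0],[0,0,0],-0.62]]' | sed -n '2p;4p'
```

```text
eef_pos: [0.5323, 0.0933, 0.0308]
ft_force: [-0.0, 0.7, -0.5]
```

```bash
for i in 1 2; do python3 -m creep '[[[0.003,0,0],[0,0,0],-0.62],[[0.003,0,0],[0,0,0],-0.62],[[0,0,0],[0,0,0],-0.62]]' | sed -n '2p;4p'; done
```

```text
eef_pos: [0.5347, 0.0931, 0.0308]
ft_force: [0.8, 0.1, 0.5]
eef_pos: [0.5371, 0.0928, 0.0308]
ft_force: [-0.3, 0.0, -1.3]
```

```bash
python3 -m creep '[[[0.003,0,0],[0,0,0],-0.62],[[0.003,0,0],[0,0,0],-0.62],[[0,0,0],[0,0,0],-0.62]]' | sed -n '2p;4p'
```

```text
eef_pos: [0.5395, 0.0926, 0.0308]
ft_force: [-0.0, -0.7, -0.8]
```

```bash
for i in 1 2; do python3 -m creep '[[[0.003,0,0],[0,0,0],-0.62],[[0.003,0,0],[0,0,0],-0.62],[[0,0,0],[0,0,0],-0.62]]' | sed -n '2p;4p'; done
```

```text
eef_pos: [0.5419, 0.0924, 0.0307]
ft_force: [-0.3, 0.4, -0.4]
eef_pos: [0.5443, 0.0921, 0.0308]
ft_force: [-0.5, 0.1, 0.7]
```

```bash
python3 -m creep '[[[0.003,0,0],[0,0,0],-0.62],[[0.003,0,0],[0,0,0],-0.62],[[0,0,0],[0,0,0],-0.62]]' | sed -n '2p;4p'
```

```text
eef_pos: [0.5463, 0.0918, 0.0307]
ft_force: [-0.9, -0.0, 0.8]
```

```bash
for i in 1 2; do python3 -m creep '[[[0.003,0,0],[0,0,0],-0.62],[[0.001,0,0],[0,0,0],-0.62],[[0,0,0],[0,0,0],-0.62]]' | sed -n '2p;4p'; done
```

```text
eef_pos: [0.547, 0.0917, 0.0306]
ft_force: [-5.0, -0.1, 2.8]
eef_pos: [0.5478, 0.0915, 0.0305]
ft_force: [-8.1, 1.3, 5.1]
```

```bash
python3 -m creep '[[[0,0,0],[0,0,0],-0.62],[[0,0,0],[0,0,0],-0.62],[[0,0,0],[0,0,0],-0.62]]' | sed -n '2p;4p'; python3 -m creep '[[[-0.02,0,0],[0,0,0],-0.62],[[-0.03,0,0],[0,0,0],-0.62],[[0,0,-0.082],[0,0,0],-1],[[0,0,-0.082],[0,0,0],-1],[[0,0,-0.082],[0,0,0],-1],[[0,0,-0.08],[0,0,0],-1],[[0.086,0.003,0],[0,0,0],-1],[[0.086,0.003,0],[0,0,0],-1],[[0.086,0.003,0],[0,0,0],-1],[[0,0,0.06],[0,0,0],-1],[[0,0,0.06],[0,0,0],-1],[[0,0,0],[0,0,0],-1],[[0,0,0],[0,0,0],-1]]'
python3 - <<'E'
from h import *
p=r.get_state();a=-.0967;R=np.array([[np.cos(a),-np.sin(a)],[np.sin(a),np.cos(a)]]);print(R.T@(p['eef_pos'][:2]-[.7052,-.0608]))
E
```

```text
eef_pos: [0.5477, 0.0916, 0.0305]
ft_force: [-7.3, 1.5, 4.3]
t: 13.03
eef_pos: [0.631, 0.0796, 0.112]
tcp_rot: [0.999, -0.05, -0.001, 0.0]
ft_force: [0.1, 0.5, 0.2]
grip_width: -0.0
grip_force: 0.0
[-0.08741049  0.13257797]
```

```bash
for i in 1 2; do python3 -m creep '[[[0,0,0.005],[0,0,0],-1],[[0,0,0.003],[0,0,0],-1],[[0,0,0],[0,0,0],-1]]' | sed -n '2p;4p'; done
```

```text
eef_pos: [0.6325, 0.0799, 0.1111]
ft_force: [-0.5, 0.2, 0.3]
eef_pos: [0.6322, 0.0798, 0.1071]
ft_force: [0.2, -0.1, 1.4]
```

```bash
python3 -m creep '[[[0,0,0.003],[0,0,0],-1],[[0,0,0],[0,0,0],-1]]' | sed -n '2p;4p'
```

```text
eef_pos: [0.6322, 0.0799, 0.107]
ft_force: [-4.0, -1.1, 10.5]
```

```bash
python3 -m creep '[[[0,0,0],[0,0,0],-1],[[0,0,0],[0,0,0],-1],[[0,0,0],[0,0,0],-1],[[0,0,0],[0,0,0],-1],[[0,0,0],[0,0,0],-1],[[0,0,0],[0,0,0],-1]]' | sed -n '2p;4p'
```

```text
eef_pos: [0.6322, 0.0799, 0.107]
ft_force: [-3.9, -0.2, 10.7]
```

```bash
python3 -m creep '[[[0,0,-0.02],[0,0,0],-1],[[0,0,-0.09],[0,0,0],-1],[[0,0,-0.09],[0,0,0],-1],[[0,0,-0.09],[0,0,0],-1],[[-0.08,0.05,0],[0,0,0],-1],[[-0.08,0.05,0],[0,0,0],-1],[[-0.08,0.05,0],[0,0,0],-1],[[-0.08,0.05,0],[0,0,0],-1],[[0,0,0],[0,0,0],-1],[[0,0,0],[0,0,0],-1],[[0,0,0],[0,0,0],-1]]' | sed -n '2p;4p'
python3 -c "
from h import *
d=wrist('w5.png');snap('side','s5.png');i=cv2.imread('pics/s5.png')[120:320,60:400]
cv2.imwrite('pics/m5.png',np.vstack([cv2.resize(d['image'],(510,300),interpolation=3),cv2.resize(i,(510,300))]))"
```

```text
eef_pos: [0.4975, 0.0128, 0.2223]
ft_force: [-0.2, 0.2, 0.3]
```

View pics/m5.png

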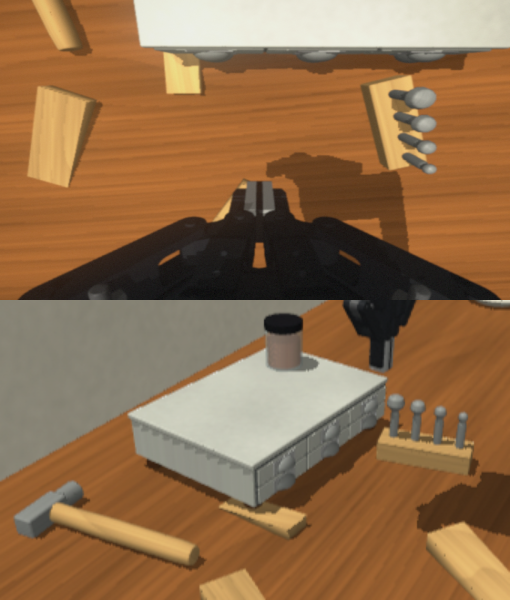

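The wedge sits under the front left corner, with its back at about (183,93) in the wrist half. The jar, punch block and hammer stand where they were, and the hand is clear.

```bash
python3 -c "
from station import r
print(r.finish_job())"
```

```text
the job is handed in; nothing more can be done
None
```

I pushed the smallest wedge under the front left foot until it took about 8 N, pressed the corner with about 10 N (it gave about 0.1 mm), backed the hand clear, and handed the job in; no verdict came back.

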